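# Clamp a shaft in the screw-yoke V-rail fixture

## Task

Take the aluminium shaft from its wooden cradle, lay it in the V-rail of the clamping fixture and slide it gently, under the yoke, home against the end stop. Then turn the T-handle clockwise until its rising resistance shows that the shaft is snugly clamped, without over-tightening it, and let go of it. Leave the other things on the bench where they are.

Things in the scene. Friction and masses are not known exactly. Their poses are not given: they have to be found in the camera images.
- shaft_mid (a point): Centre of the plain round aluminium shaft: 28 mm in diameter, 220 mm long, about 0.2 kg, both ends alike. The point's y axis runs along it. It starts level (axis 36 mm above the bench) in the two notches of a wooden cradle; between them the cradle is only 10 mm high, so fingers can straddle the shaft anywhere within 60 mm of the cradle's middle (the shaft's middle lies within 12 mm of that).
- fixture: Fixed clamping fixture; origin on the bench, straight below the screw axis. y axis along the V-rail towards the end stop (the shaft is slid in along +y), z up. Base plate 64 mm wide, 12 mm high, y = -190 to +60 mm. Screw yoke over the rail at y = 0: legs 24 mm thick in y, 60 mm clear between them, cross-beam 100 to 120 mm high; below it hangs the screw's round foot, 22 mm across.
- vrail: The steel V-rail of the fixture (origin and axes as fixture), open upward, 23 mm wide (narrower than the shaft, so that fingers can straddle a shaft that lies in it), from y = -175 to +30 mm. The shaft's axis lies 55 mm above the bench when it rests in the V. Pressing the shaft on it with some 70 N (by the arm or by the screw) marks it.
- seat (a point): The point of the fixture where the middle of the shaft belongs when it lies in the V-rail and touches the end stop: 70 mm before the screw's axis (fixture y = -70 mm), 55 mm above the bench. y axis along the rail towards the stop.
- end_stop: The upright steel plate at the +y end of the V-rail, 30 mm wide, up to 62 mm high; its face towards the shaft is at fixture y = +40 mm. (Origin and axes as fixture, not at the plate itself.) It should be met gently: 35 N is too much.
- t_grip (a point): Middle of the T-handle's cross-bar, on the screw axis, some 165 mm above the bench, sinking 3 mm per rad of clockwise turn. x axis along the bar: round steel, 12 mm in diameter, 80 mm long, 16 mm balls at its ends; hub below 20 mm across, free for 25 mm below the bar. Snug: turning moment about 0.10 N m above that felt turning it free in the same way (0.06 to 0.15 will do; 0.2 dents the shaft).
- handle (a joint): Turn of the T-handle, rad, growing clockwise from above (tightening). 0: bar square to the rail; starts within 0.35. The foot's gap over a seated shaft differs (1.4 to 6.6 mm: 0.45 to 2.2 rad) and must be felt. Once the sprung foot bears, the moment climbs by about 0.27 N m per rad. While turning, an even drag of 0.22 N m adds to it, which fades in a pause. The screw stays where it is left.
- meter: Bystander: red hand-held multimeter lying on the bench, 85 x 165 x 34 mm.
- bearing: Bystander: steel bearing ring lying flat, 52 mm across, 15 mm high.
- coupling: Bystander: aluminium flange coupling, 50 mm across, 38 mm high.
- driver: Bystander: screwdriver lying on the bench.
- case: Bystander: orange plastic case 110 x 150 x 55 mm.

How it is judged:
By the outcome, as a careful person would: the job done as asked, in the order asked, and still so for the second after the job is handed in, with the robot touching nothing.
It also fails if it takes over 72 s, if anything falls off the work surface, if the arm or the gripper's body presses on something with over 40 N, if the wrist force passes 120 N, or if a joint passes its speed limit or range.

## Robot

A 6-joint arm with a two-finger parallel gripper is mounted at the origin on the work surface. World frame = base frame: x ahead of the robot, y to its left, z up, the work surface at z = 0. Lengths are in mm, angles in rad, forces in N, time in s.
With the tool pointing down it reaches from about 350 to 975 mm from the base axis. Payload 7.1 kg.
Tool frame: the origin (TCP) lies midway between the tips of the shut fingers; the grasp point (between the pads) lies 19 mm behind it (ctrl.grasp_offset is the distance from the TCP to the grasp point, in mm); z points along the fingers, y is the line along which they close (so a half turn about z gives the same grasp; the last joint's range is limited). The gripper opens to 88 mm and grips with 3 to 60 N. Pads are 20 mm wide; open, the fingers measure 115 mm over their backs; the gripper's body (75 mm by 178 mm) begins 61 mm behind the grasp point.
Start: joints at [1.275, 0.423, 1.63, -0, 1.089, -0.019], TCP at [170.768, 601.201, 222.675] pointing down, gripper open.
Joint ranges: [-3, 3], [-0.9, 2.11], [0.09, 2.58], [-1.31, 4.45], [0.11, 2.69], [-2.54, 2.54]. Speed limits (rad/s): [2.39, 2.39, 3.01, 3.14, 3.14, 3.14].

## Interface

Orientations are given as a rotation vector (axis times angle).
In Python, from workcell import ctrl gives the robot as it stands. The module is installed in compiled form; this text tells all that it offers.
- The arm moves only by the tool servo_tool, never from a script. Its argument "rows" is a list of rows, each a list of 7 numbers: the turn, a rotation vector about the tool's x, y, z as a fraction of full scale, then the shift along the tool's x, y, z as a fraction of full scale, then the finger opening in mm, from 0 to 87.8. A call has 1 to 10 rows; each row is the pose to reach, as a shift and turn from the pose commanded when the call began, along the tool's axes at that moment; what a row does not reach only later rows make up. Full scale, the value 1, is 20 cm for a shift and 1.5 rad for a turn. A row lasts 1/8 s, in which the tool goes at most 62.5 mm and 10.7 degrees, less where a joint would pass 70% of its speed; a pose out of reach is approached as far as the arm can. A call with a number of a shift or a turn outside -1 to 1 is refused whole. A call with a gripper value outside its range is refused whole. The fingers move at their own pace and stop on an object; the grip force is fixed at half the most. Time passes only in rows, so rows that repeat a pose let the fingers close. It gives the time, the measured TCP pose, the force, the opening and the grip force at its end, in the units of the state.
- ctrl.get_obs(): the state, without advancing time (a new reading comes with each control period).
- ctrl.get_image(name): name is "scene" or "top" or "wrist"; returns (picture, depth): 400x640x3 uint8, red, green, blue; 400x640 float32, mm along the optical axis (not along the pixel's ray), 0 where there is no reading.
- ctrl.camera_info(name): a dict with "intrinsics" (3x3 intrinsics, pixels), "k1" (the pictures are not rectified: a ray, as slopes to the right and down, at radius r is drawn at 1 + k1 r^2 times it, then the intrinsics apply), "R" (3x3) and "t" (3): a world point X has camera coordinates R X + t. Camera axes: x right, y down, z forward; pixel columns grow to the right and rows downward; lengths in mm; the calibration is good to about 2 mm. A picture is of the moment at which its call begins: read the wrist's pose just before it. camera_info takes no time and is no camera call; for the wrist camera it gives the pose at the moment of the call.
- ctrl.close_job(): hands the job in; it is judged then, once.
The state is a dict: "t": time; "qpos": joint angles; "qvel": joint speeds; "joint_torque": joint torques, N m; "ee_pos": TCP position; "orientation": TCP orientation; "ft_force": force on the tool from outside, world axes, zero at the start; "moment": the same for the moment, N m; "width": finger opening in mm; "grasp_force": force on a finger pad.
Only numpy, scipy, OpenCV 4.12 (cv2) and the standard library are available. Lean on these libraries where they do the work, as an engineer would, in place of code of your own. Each camera call takes 0.05 s, during which the arm holds its last target. There are 200 camera calls.

## Working session

There is one attempt and no reset: what is moved stays moved. The work goes in short steps, Python scripts to look and compute and a tool call to move; the robot and the scene stay as the last step left them, time stands still between calls to the robot, and variables do not carry over. Pictures are saved under pics/ and viewed, at most 10 in all, crops included, and the job is handed in when it is done.

Besides the shell and the picture viewer there is one more tool, called after "Call:" as name(argument=value, ...) on one line, values as JSON. servo_tool: Moves the arm, as the interface text tells. Its arguments: {"type":"object","properties":{"rows":{"type":"array","items":{"type":"array","items":{"type":"number"}}}},"required":["rows"]}

```bash
mkdir -p pics; cat > h.py <<'E'
import numpy as np, cv2
from scipy.spatial.transform import Rotation as R
from workcell import ctrl
def ray(ci,u,v):
    K=np.array(ci["intrinsics"],float); d=np.array([ci["k1"],0,0,0,0],float)
    # drawn = ray*(1+k1 r^2): OpenCV radial model
    p=cv2.undistortPoints(np.array([[[u,v]]],float),K,d)[0,0]
    return np.array([p[0],p[1],1.0])
def world(ci,u,v,z):  # point at depth z
    return np.array(ci["R"]).T@(ray(ci,u,v)*z-np.array(ci["t"]))
def onplane(ci,u,v,h): # point on plane of height h
    Rm=np.array(ci["R"]);c=-Rm.T@np.array(ci["t"]);d=Rm.T@ray(ci,u,v)
    return c+d*(h-c[2])/d[2]
def cloud(ci,D):
    vs,us=np.nonzero(D>0); K=np.array(ci["intrinsics"],float); d=np.array([ci["k1"],0,0,0,0],float)
    p=cv2.undistortPoints(np.stack([us,vs],1).astype(float)[:,None],K,d)[:,0]
    P=np.c_[p,np.ones(len(p))]*D[vs,us][:,None]
    return us,vs,(P-np.array(ci["t"]))@np.array(ci["R"])
def snap(n,f):
    ci=ctrl.camera_info(n); I,D=ctrl.get_image(n); cv2.imwrite(f"pics/{f}.png",I[:,:,::-1]); np.savez(f"pics/{f}.npz",I=I,D=D,R=ci["R"],t=ci["t"],K=ci["intrinsics"],k=ci["k1"])
    return ci,I,D
def load(f):
    z=np.load(f"pics/{f}.npz"); return dict(R=z["R"],t=z["t"],intrinsics=z["K"],k1=float(z["k"])),z["I"],z["D"]
E
python3 - <<'E'
from h import *
o=ctrl.get_obs();print(o, ctrl.grasp_offset)
print(R.from_rotvec(o["orientation"]).as_matrix().round(3))
for n in("top","scene"):
    ci,I,D=snap(n,n+"0");print(n,-np.array(ci["R"]).T@ci["t"],ci["k1"],(D>0).mean())
E
```

```text
{'t': 0.0, 'qpos': array([ 1.27500348e+00,  4.23838763e-01,  1.63068446e+00, -1.83119425e-05,
        1.08857062e+00, -1.89810933e-02]), 'qvel': array([-0.00017373,  0.00050851,  0.00070349,  0.00012784, -0.00118834,
        0.00047034]), 'joint_torque': array([ 1.05938001e-03, -5.44605732e+01, -2.73679286e+01,  6.45125401e-02,
        2.25937483e-02, -6.14262603e-05]), 'ee_pos': array([170.61558159, 600.69275177, 221.90515833]), 'orientation': array([-4.33384381e-01, -3.11133400e+00,  2.33275042e-03]), 'ft_force': array([-0.13293691, -0.35940448,  0.04885497]), 'moment': array([ 0.01607771, -0.01577151, -0.00640587]), 'grasp_force': 0.0, 'width': 87.6622480588974} 18.700000000000003
[[-0.962  0.273 -0.   ]
 [ 0.273  0.962 -0.001]
 [ 0.    -0.002 -1.   ]]
top [ 428.99738262  -21.57691425 1416.05810584] -0.03906256437727346 0.99612890625
scene [1107.2305758  -576.13494075  818.77737136] 0.03066778820139764 0.99609375
```

View pics/top0.png

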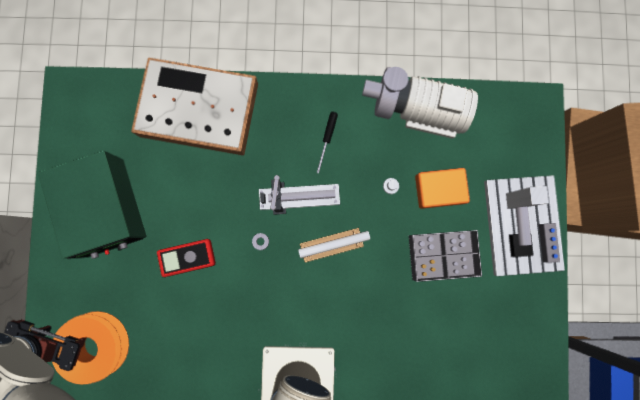

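View pics/scene0.png

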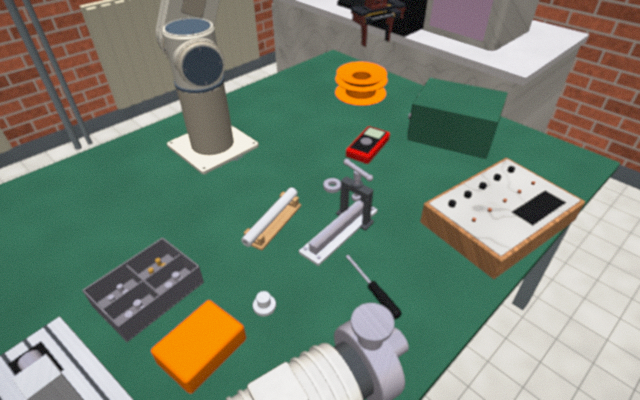

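The top view shows the shaft from (299,251) to (369,237). The fixture plate runs from (260,198) to (340,193), with the yoke at about (277,195) and the stop on its left. The scene view agrees. Next I'll measure using depth.

```bash
python3 - <<'E'
from h import *
ci,I,D=load("top0"); us,vs,P=cloud(ci,D)
def reg(a,b,c,d,z0,z1): 
    m=(us>=a)&(us<=b)&(vs>=c)&(vs<=d)&(P[:,2]>z0)&(P[:,2]<z1); return P[m]
def ax(Q):
    c=Q[:,:2].mean(0); v=np.linalg.svd(Q[:,:2]-c)[2][0]; v*=np.sign(v[1]); s=(Q[:,:2]-c)@v
    return c+v*(s.min()+s.max())/2,v,s.max()-s.min(),np.degrees(np.arctan2(v[1],v[0])),len(Q),Q[:,2].mean()
print("bench",np.median(reg(200,250,300,330,-50,50)[:,2]))
for n,r in dict(shaft=(290,375,225,260,40,60),rail=(288,340,183,210,28,70),plate=(255,345,180,215,5,20),beam=(262,295,165,215,105,130),bar=(262,295,165,215,140,190)).items():
    try: print(n,*ax(reg(*r)))
    except Exception as e: print(n,e)
for u,v in((299,251),(369,237)): print(onplane(ci,u,v,36))
E
```

```text
bench 0.567741005936035
shaft [421.80803318 -98.62637497] [-0.28686131  0.95797212] 219.1572835570563 106.67014007632777 626 47.2358163337997
rail [570.34752531 -25.73239541] [-0.09011437  0.99593142] 143.89754920409362 95.17018647861957 372 41.01361650024386
plate [564.42195489   9.30878727] [-0.10366225  0.99461256] 286.7356493682985 95.95009837605343 1018 11.642046544532946
beam [561.78908585  73.90810418] [0.98220295 0.18782272] 89.64807123255356 10.825747659233173 130 120.64978912821383
bar [560.96854647  75.98190747] [-0.99557667  0.09395263] 95.23000649441224 174.60895964497504 177 171.6417888753537
[397.70305977   6.58277349  36.        ]
[ 445.50157133 -205.68595369   36.        ]
```

Call:
servo_tool(rows=[[0,0,0.12,-0.2,-0.05,0,87.8],[0,0,0.24,-0.45,-0.1,0,87.8],[0,0,0.36,-0.7,-0.18,0,87.8],[0,0,0.48,-0.97,-0.25,0,87.8],[0,0,0.6,-0.97,-0.25,0,87.8],[0,0,0.71,-0.97,-0.25,0,87.8],[0,0,0.71,-0.97,-0.25,0,87.8]])

```text
t: 0.98
ee_pos: [343.8, 499.7, 222.3]
orientation: [1.952, 2.462, -0.001]
ft_force: [0.2, 0.0, -0.8]
width: 88.0
grasp_force: 0.0
```

Call:
servo_tool(rows=[[0,0,0,-0.3,-0.03,0,87.8],[0,0,0,-0.6,-0.06,0,87.8],[0,0,0,-0.9,-0.09,0,87.8],[0,0,0,-1,-0.1,0,87.8]])

```text
t: 1.48
ee_pos: [369.2, 298.3, 222.6]
orientation: [-1.951, -2.462, 0.002]
ft_force: [0.2, 0.3, -0.7]
width: 87.7
grasp_force: 0.0
```

Call:
servo_tool(rows=[[0,0,0,-0.3,-0.03,0,87.8],[0,0,0,-0.6,-0.06,0,87.8],[0,0,0,-0.9,-0.09,0,87.8],[0,0,0,-1,-0.1,0,87.8]])

```text
t: 1.98
ee_pos: [396.0, 99.6, 222.9]
orientation: [1.952, 2.461, 0.001]
ft_force: [1.2, -0.4, 0.6]
width: 88.1
grasp_force: 0.0
```

Call:
servo_tool(rows=[[0,0,0,-0.3,-0.03,0,87.8],[0,0,0,-0.6,-0.06,0,87.8],[0,0,0,-0.9,-0.09,0,87.8],[0,0,0,-1,-0.1,0,87.8],[0,0,0,-1,-0.1,0,87.8],[0,0,0,-1,-0.1,0,87.8]])

```text
t: 2.72
ee_pos: [421.6, -97.0, 222.6]
orientation: [-1.951, -2.462, -0.0]
ft_force: [0.9, 0.3, 0.8]
width: 88.0
grasp_force: 0.0
```

```bash
python3 - <<'E'
from h import *
o=ctrl.get_obs(); M=R.from_rotvec(o["orientation"]).as_matrix(); print(o["ee_pos"],np.degrees(np.arctan2(M[1,1],M[0,1])))
ci,I,D=snap("wrist","w1"); print(-np.array(ci["R"]).T@ci["t"]); us,vs,P=cloud(ci,D)
m=(P[:,2]>44)&(P[:,2]<54)&(abs(P[:,0]-420)<60)&(abs(P[:,1]+99)<140);Q=P[m]
print(len(Q),Q[:,2].max())
pts=Q[:,:2].astype(np.float32); print(cv2.minAreaRect(pts))
E
```

```text
[421.55699904 -97.02346484 222.57556265] 13.217242456969494
[403.85375161 -22.66638577 384.81719658]
3724 51.7873098209541
((424.8278503417969, -99.1257095336914), (23.70771598815918, 219.86399841308594), 16.40049934387207)
```

View pics/w1.png

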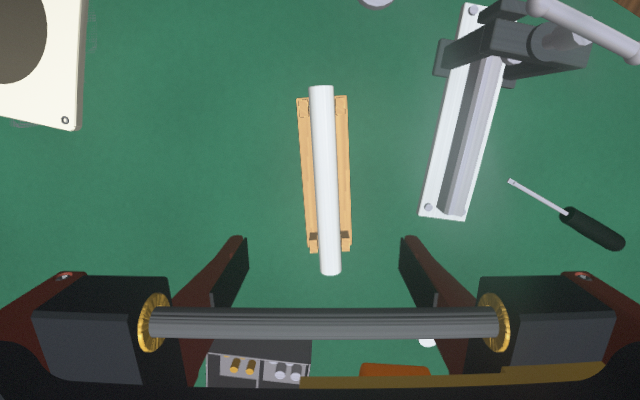

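The wrist view shows the shaft lying in the cradle from (321,87) to (331,273). The V-rail runs from (455,212) to (490,60), with the yoke at about (510,45) and the T-bar from (540,8) to (635,58).

```bash
python3 - <<'E'
from h import *
ci,I,D=load("w1"); us,vs,P=cloud(ci,D)
def edge(r0,r1,c0,c1,h,thr):
    # left/right edges by brightness of the bright strip -> centreline
    L=[]
    for v in range(r0,r1,4):
        g=I[v,c0:c1].astype(float).min(1); k=np.nonzero(g>thr)[0]
        if len(k)>5: L.append((onplane(ci,c0+k[0]-.5,v,h)[:2]+onplane(ci,c0+k[-1]+.5,v,h)[:2])/2)
    return np.array(L)
L=edge(100,262,300,350,38,150)
vx,vy,x,y=cv2.fitLine(L.astype(np.float32),cv2.DIST_HUBER,0,.01,.01).ravel();print("shaft img dir",np.degrees(np.arctan2(vx,-vy) ) , "pt at y=-99 x=",x+(-99-y)*vx/vy)
for u,v in((321,86),(331,275)): print(onplane(ci,u,v,42))
m=(P[:,2]>46)&(abs(P[:,0]-423)<60)&(abs(P[:,1]+99)<130)&(P[:,2]<54);Q=P[m]
for y in range(-190,0,30):
    q=Q[abs(Q[:,1]-y)<8]; print(y,(q[:,0].min()+q[:,0].max())/2,q[:,0].mean(),q[:,2].max())
# fixture
F=P[(us>410)]
for n,z0,z1 in(("plate",9,15),("rail",30,60),("beam",112,125),("bar",155,185)):
    q=F[(F[:,2]>z0)&(F[:,2]<z1)&(F[:,0]>500)&(F[:,0]<640)&(F[:,1]<150)]
    print(n,len(q),cv2.minAreaRect(q[:,:2].astype(np.float32)),np.percentile(q[:,2],[5,50,95]))
for y in range(-100,60,20):
    q=F[(abs(F[:,1]-y)<4)&(F[:,0]>500)&(F[:,0]<640)&(F[:,2]>25)&(F[:,2]<62)]
    if len(q)>5: print(y,q[:,0].min(),q[:,0].max(),np.percentile(q[:,2],95))
E
```

```text
shaft img dir 16.264118 pt at y=-99 x= 424.773
[394.49958405   5.54635461  42.        ]
[ 456.96395248 -208.16146434   42.        ]
-190 451.0754738270195 451.3612319615598 50.88266984731224
-160 442.3050656097722 442.60117204071014 50.897524936615206
-130 433.24680845748446 433.54759138933827 51.03028363431091
-100 425.5969140693019 425.0331783957352 51.6901954626161
-70 415.8030675985156 416.2164551788695 51.17677521936365
-40 407.10238764414873 406.91125649091157 51.63179251941316
-10 398.00124233474287 398.2488530109604 51.55725950512727
plate 4594 ((598.552001953125, -107.84696960449219), (98.47156524658203, 499.0301513671875), 11.167545318603516) [ 9.92052197 11.89497536 13.6108733 ]
rail 4852 ((596.5838623046875, -78.92897033691406), (85.96369934082031, 422.2456359863281), 12.773489952087402) [33.01029341 41.28699847 53.4974401 ]
beam 2216 ((563.902099609375, 74.75392150878906), (89.13134002685547, 28.56254005432129), 5.639581680297852) [114.50394315 120.01706401 122.81998426]
bar 2939 ((561.7059326171875, 75.49491882324219), (20.131746292114258, 93.35364532470703), 87.34941864013672) [161.15666391 172.26997821 174.73388295]
-100 568.2534776728936 588.8888926498646 43.439708079538704
-80 566.6064886506102 589.200471646277 43.848911423190486
-60 564.7530319411404 588.0613170662541 43.9040009036288
-40 562.1475403392682 586.7413984425737 43.94967097299654
-20 560.6194096067463 582.6659357965267 44.066851081522714
0 559.2071727954336 582.9289785762993 43.82885392899563
20 556.8587775659923 579.6850973943092 44.047166499106815
40 554.761367751192 578.6631412198789 43.94244367459433
```

Call:
servo_tool(rows=[[0,0,-0.036,-0.214,0.024,0.15,87.8],[0,0,-0.036,-0.214,0.024,0.4,87.8],[0,0,-0.036,-0.214,0.024,0.6,87.8],[0,0,-0.036,-0.214,0.024,0.75,87.8],[0,0,-0.036,-0.214,0.024,0.85,87.8],[0,0,-0.036,-0.214,0.024,0.95,87.8],[0,0,-0.036,-0.214,0.024,1,87.8],[0,0,-0.036,-0.214,0.024,1,87.8]])

```text
t: 3.78
ee_pos: [435.7, -137.7, 22.4]
orientation: [-1.883, -2.513, 0.0]
ft_force: [-0.7, 0.0, 0.6]
width: 87.7
grasp_force: 0.0
```

Call:
servo_tool(rows=[[0,0,0,0,0,0.022,87.8],[0,0,0,0,0,0.022,87.8],[0,0,0,0,0,0.022,40],[0,0,0,0,0,0.022,20],[0,0,0,0,0,0.022,15],[0,0,0,0,0,0.022,15],[0,0,0,0,0,0.022,15],[0,0,0,0,0,0.022,15]])

```text
t: 4.78
ee_pos: [435.9, -138.5, 18.3]
orientation: [-1.886, -2.513, 0.0]
ft_force: [0.2, -0.1, -0.6]
width: 30.8
grasp_force: 0.0
```

Call:
servo_tool(rows=[[0,0,0,0,0,0,10],[0,0,0,0,0,0,10],[0,0,0,0,0,0,10],[0,0,0,0,0,0,10]])

```text
t: 5.28
ee_pos: [435.9, -138.5, 18.3]
orientation: [1.886, 2.513, -0.0]
ft_force: [1.5, 0.1, 0.0]
width: 26.8
grasp_force: 30.0
```

Call:
servo_tool(rows=[[0,0,0,0,0,-0.05,10],[0,0,0,0,0,-0.15,10],[0,0,0,0,0,-0.3,10],[0,0,0,0,0,-0.45,10],[0,0,0,0,0,-0.45,10],[0,0,0,0,0,-0.45,10]])

```text
t: 6.02
ee_pos: [435.4, -138.3, 108.0]
orientation: [-1.886, -2.512, 0.0]
ft_force: [-0.4, -0.4, -2.7]
width: 27.1
grasp_force: 30.0
```

```bash
cat >> h.py <<'E'
def pose():
    o=ctrl.get_obs(); M=R.from_rotvec(o["orientation"]).as_matrix(); return o,M,np.degrees(np.arctan2(M[1,1],M[0,1]))
def plan(xyz,yaw):
    o,M,y=pose(); T=R.from_euler("z",yaw-90,degrees=True).as_matrix()@np.diag([-1,1,-1.])
    print("turn",(R.from_matrix(M.T@T).as_rotvec()/1.5).round(4),"shift",(M.T@(np.array(xyz)-o["ee_pos"])/200).round(4),"yaw",y.round(2),"ee",o["ee_pos"].round(1),"F",o["ft_force"].round(1),"M",o["moment"].round(3),"w",round(o["width"],1),"t",o["t"])
E
python3 - <<'E'
from h import *
plan([579.2,-99.3,75],5.3)
ci,I,D=snap("wrist","w2")
E
```

```text
turn [-2.00e-04 -1.00e-04  1.27e-01] shift [-0.0134  0.7449  0.1649] yaw 16.21 ee [ 435.4 -138.3  108. ] F [-0.4 -0.4 -2.7] M [-0.153  0.001 -0.016] w 27.1 t 6.025
```

View pics/w2.png

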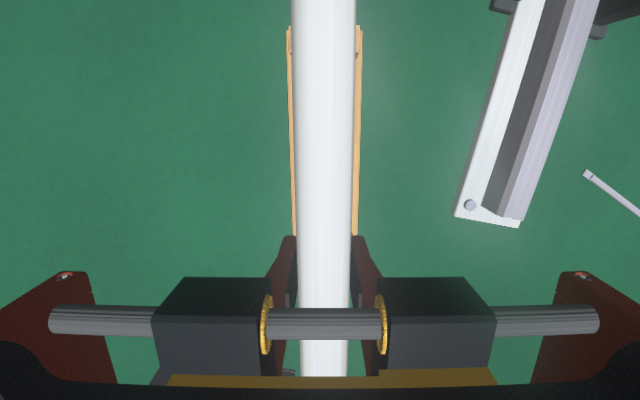

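The shaft is gripped and aligned with the fingers, centred at column 325. The rail is visible at (460–525, 215) going up to (570,0).

Call:
servo_tool(rows=[[0,0,0.04,-0.02,0.2,0,10],[0,0,0.08,-0.03,0.42,0,10],[0,0,0.127,-0.03,0.6,0,10],[0,0,0.127,-0.03,0.7,0,10],[0,0,0.127,-0.03,0.745,0.1,10],[0,0,0.127,-0.03,0.745,0.165,10],[0,0,0.127,-0.03,0.745,0.165,10]])

```text
t: 6.95
ee_pos: [578.5, -102.4, 73.1]
orientation: [-2.114, -2.319, 0.004]
ft_force: [0.3, -0.0, -1.9]
width: 27.3
grasp_force: 30.0
```

```bash
python3 - <<'E'
from h import *
plan([579.5,-102.3,40],5.3)
ci,I,D=snap("wrist","w3"); us,vs,P=cloud(ci,D)
ci2,I2,D2=snap("top","top3")
def show(P):
    f=np.array([-.0924,.9957]);n=np.array([.9957,.0924]);s=np.c_[(P[:,:2]-[563,75])@n,(P[:,:2]-[563,75])@f,P[:,2]]
    for y in range(-240,60,20):
        q=s[(abs(s[:,1]-y)<5)&(abs(s[:,0])<30)]
        a=q[(q[:,2]>85)&(q[:,2]<115)]; b=q[(q[:,2]>33)&(q[:,2]<60)]; c=q[(q[:,2]>8)&(q[:,2]<16)]
        print(y,"shaft",a[:,0].min().round(1) if len(a) else '',a[:,0].max().round(1) if len(a) else '',a[:,2].max().round(1) if len(a) else '',"rail",b[:,0].min().round(1) if len(b) else '',b[:,0].max().round(1) if len(b) else '')
    return s
s=show(P); q=s[(s[:,2]>85)&(s[:,2]<115)&(abs(s[:,0])<14)&(s[:,1]>-160)&(s[:,1]<40)]; print("front",np.percentile(q[:,1],[99.5,100]))
E
```

```text
turn [-0.003  -0.0008 -0.    ] shift [-0.0003  0.0056  0.1657] yaw 5.3 ee [ 578.5 -102.4   73.1] F [ 0.3 -0.  -1.9] M [-0.147 -0.008  0.045] w 27.3 t 6.95
-240 shaft -14.8 12.6 105.5 rail  
-220 shaft -14.9 12.8 106.7 rail  
-200 shaft -14.8 12.8 101.4 rail  
-180 shaft -14.9 12.9 115.0 rail  
-160 shaft -14.8 13.0 106.1 rail  
-140 shaft -14.8 12.9 105.8 rail  
-120 shaft -14.8 12.8 106.0 rail  
-100 shaft -15.1 12.9 106.2 rail  
-80 shaft -15.1 12.5 106.1 rail  
-60 shaft -15.0 12.4 106.1 rail  
-40 shaft    rail  
-20 shaft    rail  
0 shaft    rail  
20 shaft    rail  
40 shaft    rail  
front [-58.03130088 -54.13492892]
```

View pics/w3.png

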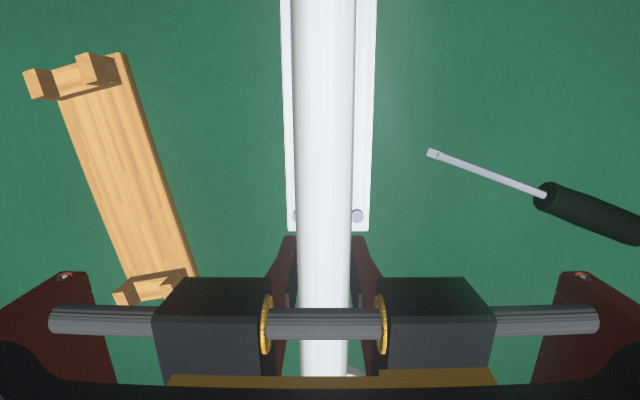

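The wrist view shows the shaft over the base plate. At row 100 the plate edges are at about columns 287 and 372 and the shaft edges at 296 and 354. I'll check the lateral offset.

```bash
python3 - <<'E'
from h import *
f=np.array([-.0924,.9957]);n=np.array([.9957,.0924])
ci,I,D=load("w3")
for v in (20,60,100,140,180,210):
    row=I[v].astype(int); green=(row[:,1]-row[:,0]>35); k=[c for c in range(262,400) if not green[c]]
    a,b=k[0]-.5,k[-1]+.5
    A=onplane(ci,a,v,12)[:2];B=onplane(ci,b,v,12)[:2]
    C=(A+B)/2-[563,75]; print(v,a,b,"width",np.linalg.norm(A-B).round(1),"lat",(C@n).round(2),"along",(C@f).round(1))
print(ci["intrinsics"],-ci["R"].T@ci["t"])
ci,I,D=load("w1"); us,vs,P=cloud(ci,D); s=np.c_[(P[:,:2]-[563,75])@n,(P[:,:2]-[563,75])@f,P[:,2]]
for z0,z1 in((9,15),(34,50)):
  for y in range(-180,-10,20):
    q=s[(abs(s[:,1]-y)<4)&(abs(s[:,0])<45)&(s[:,2]>z0)&(s[:,2]<z1)]
    if len(q): print(z0,y,q[:,0].min().round(1),q[:,0].max().round(1),q[:,2].max().round(1))
E
```

```text
20 279.5 376.5 width 63.9 lat 1.59 along -40.6
60 280.5 375.5 width 64.2 lat 1.66 along -65.5
100 281.5 373.5 width 64.0 lat 1.39 along -91.5
140 283.5 372.5 width 63.9 lat 1.82 along -119.0
180 284.5 370.5 width 63.9 lat 1.55 along -148.2
210 285.5 369.5 width 64.2 lat 1.62 along -171.6
[[306.67128807   0.         323.32794853]
 [  0.         306.67128807 203.92231455]
 [  0.           0.           1.        ]] [572.05924026 -26.39108822 235.45245487]
9 -180 -31.2 32.3 14.1
9 -160 -31.3 33.0 14.4
9 -140 -31.2 33.0 14.7
9 -120 -31.2 32.1 14.8
9 -100 -30.6 32.6 15.0
9 -80 -30.4 33.2 14.4
9 -60 -31.4 32.6 14.8
9 -40 -30.9 33.2 14.6
9 -20 -44.5 44.9 14.1
34 -160 -10.3 12.6 44.6
34 -140 -10.0 12.4 45.3
34 -120 -11.6 12.7 45.0
34 -100 -10.8 10.5 45.1
34 -80 -10.8 12.9 44.7
34 -60 -11.3 11.4 45.0
34 -40 -10.6 12.1 45.5
34 -20 -10.9 11.4 44.9
```

Call:
servo_tool(rows=[[0,0,0,0,0.013,0.03,10],[0,0,0,0,0.013,0.08,10],[0,0,0,0,0.013,0.12,10],[0,0,0,0,0.013,0.15,10],[0,0,0,0,0.013,0.165,10],[0,0,0,0,0.013,0.165,10]])

```text
t: 7.8
ee_pos: [583.1, -102.4, 42.0]
orientation: [-2.116, -2.322, 0.0]
ft_force: [-0.4, -0.0, -0.8]
width: 27.3
grasp_force: 30.0
```

Call:
servo_tool(rows=[[0,0,0,0,0,0.01,10],[0,0,0,0,0,0.01,10]])

```text
t: 8.05
ee_pos: [583.2, -102.4, 40.3]
orientation: [2.116, 2.322, 0.0]
ft_force: [-0.8, 0.5, -1.7]
width: 27.2
grasp_force: 30.0
```

Call:
servo_tool(rows=[[0,0,0,0,-0.01,0,10],[0,0,0,0,-0.01,0.005,10],[0,0,0,0,-0.01,0.01,10],[0,0,0,0,-0.01,0.01,10]])

```text
t: 8.55
ee_pos: [581.2, -102.6, 38.2]
orientation: [-2.116, -2.322, 0.0]
ft_force: [1.0, -0.0, -1.4]
width: 27.4
grasp_force: 30.0
```

Call:
servo_tool(rows=[[0,0,0,0,0,0.005,10],[0,0,0,0,0,0.005,10]])

```text
t: 8.8
ee_pos: [581.4, -102.6, 37.3]
orientation: [2.116, 2.322, 0.0]
ft_force: [0.1, -0.5, -0.5]
width: 27.3
grasp_force: 30.0
```

Call:
servo_tool(rows=[[0,0,0,0,0,0.005,10],[0,0,0,0,0,0.005,10]])

```text
t: 9.05
ee_pos: [581.4, -102.7, 37.1]
orientation: [2.116, 2.322, 0.0]
ft_force: [-2.3, -0.5, 7.3]
width: 27.2
grasp_force: 30.0
```

Call:
servo_tool(rows=[[0,0,0,0,0,0,36],[0,0,0,0,0,0,36],[0,0,0,0,0,0,36]])

```text
t: 9.43
ee_pos: [581.2, -102.5, 36.2]
orientation: [-2.116, -2.322, 0.0]
ft_force: [0.6, -0.3, -0.1]
width: 36.4
grasp_force: 0.0
```

```bash
python3 - <<'E'
from h import *
plan([581.4,-102.7,37],5.3)
ci,I,D=snap("wrist","w4"); us,vs,P=cloud(ci,D)
f=np.array([-.0924,.9957]);n=np.array([.9957,.0924])
s=np.c_[(P[:,:2]-[564.3,75])@n,(P[:,:2]-[564.3,75])@f,P[:,2]]
for y in range(-150,-20,20):
    q=s[(abs(s[:,1]-y)<5)&(abs(s[:,0])<30)&(s[:,2]>58)&(s[:,2]<80)]
    if len(q): print(y,q[:,0].min().round(1),q[:,0].max().round(1),np.percentile(q[:,2],95).round(1))
ci,I,D=snap("scene","s4"); cv2.imwrite("pics/s4c.png",cv2.resize(I[130:280,240:440,::-1],(800,600),interpolation=cv2.INTER_CUBIC))
E
```

```text
turn [-0.0001 -0.     -0.    ] shift [-0.0009  0.0009 -0.0042] yaw 5.3 ee [ 581.2 -102.5   36.2] F [ 0.6 -0.3 -0.1] M [-0.073  0.059  0.02 ] w 36.4 t 9.425
-150 -13.1 13.6 69.2
-130 -13.4 13.6 69.3
-110 -13.4 13.5 69.5
-90 -13.4 13.8 69.4
-70 -13.7 13.4 69.6
```

View pics/s4c.png

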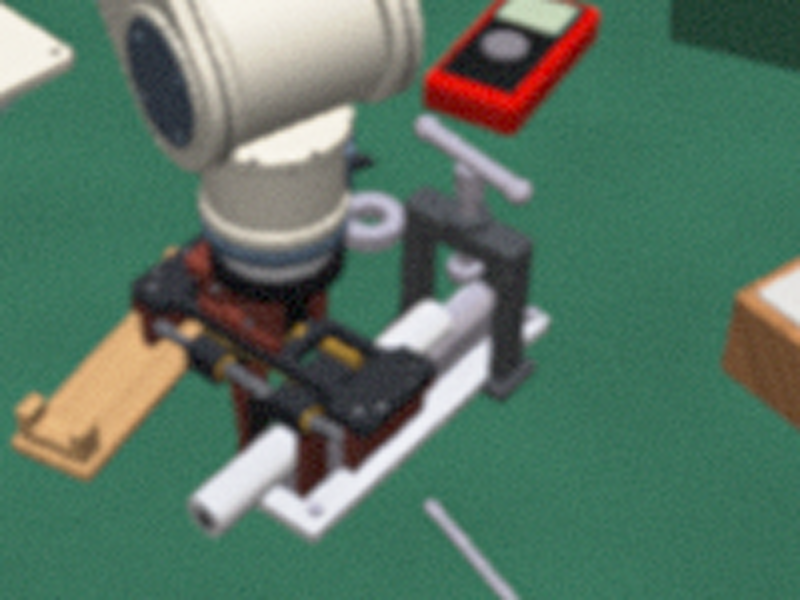

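The shaft rests level in the V-rail, top at 69.4 mm (expected 69). Its front end is before the yoke and the foot hangs clear. I'll regrip and slide.

Call:
servo_tool(rows=[[0,0,0,0,0,0,10],[0,0,0,0,0,0,10],[0,0,0,0,0,0,10],[0,0,0,0,0,0,10]])

```text
t: 10.02
ee_pos: [581.3, -102.6, 36.3]
orientation: [2.116, 2.322, 0.0]
ft_force: [-0.3, 0.8, -1.6]
width: 27.6
grasp_force: 30.0
```

Call:
servo_tool(rows=[[0,0,0,0.02,0,0,10],[0,0,0,0.05,0,0,10],[0,0,0,0.08,0,0,10],[0,0,0,0.11,0,0,10],[0,0,0,0.14,0,0,10],[0,0,0,0.15,0,0,10],[0,0,0,0.15,0,0,10]])

```text
t: 10.9
ee_pos: [578.4, -72.3, 36.3]
orientation: [-2.116, -2.322, -0.0]
ft_force: [1.7, 0.9, 0.3]
width: 27.4
grasp_force: 30.0
```

Forces are low. I'll continue to about 60 mm of travel.

Call:
servo_tool(rows=[[0,0,0,0.02,0,0,10],[0,0,0,0.05,0,0,10],[0,0,0,0.08,0,0,10],[0,0,0,0.11,0,0,10],[0,0,0,0.14,0,0,10],[0,0,0,0.15,0,0,10],[0,0,0,0.15,0,0,10]])

```text
t: 11.78
ee_pos: [575.6, -42.5, 36.3]
orientation: [-2.116, -2.322, -0.0]
ft_force: [0.6, 0.8, 0.1]
width: 27.5
grasp_force: 30.0
```

Call:
servo_tool(rows=[[0,0,0,0.005,0,0,10],[0,0,0,0.01,0,0,10],[0,0,0,0.01,0,0,10]])

```text
t: 12.15
ee_pos: [575.5, -40.9, 36.3]
orientation: [-2.117, -2.322, 0.0]
ft_force: [1.1, -0.9, -0.2]
width: 27.3
grasp_force: 30.0
```

Call:
servo_tool(rows=[[0,0,0,0.005,0,0,10],[0,0,0,0.01,0,0,10],[0,0,0,0.01,0,0,10]])

```text
t: 12.52
ee_pos: [575.3, -38.7, 36.3]
orientation: [-2.116, -2.322, -0.0]
ft_force: [0.2, -0.2, -1.1]
width: 27.0
grasp_force: 30.0
```

Call:
servo_tool(rows=[[0,0,0,0.004,0,0,10],[0,0,0,0.007,0,0,10],[0,0,0,0.007,0,0,10]])

```text
t: 12.9
ee_pos: [575.2, -37.3, 36.3]
orientation: [-2.116, -2.322, -0.0]
ft_force: [-0.1, -0.4, -0.9]
width: 27.5
grasp_force: 30.0
```

Call:
servo_tool(rows=[[0,0,0,0.004,0,0,10],[0,0,0,0.007,0,0,10],[0,0,0,0.007,0,0,10]])

```text
t: 13.28
ee_pos: [575.0, -36.0, 36.3]
orientation: [-2.116, -2.322, -0.0]
ft_force: [0.2, -0.6, -1.0]
width: 27.4
grasp_force: 30.0
```

Call:
servo_tool(rows=[[0,0,0,0.004,0,0,10],[0,0,0,0.007,0,0,10],[0,0,0,0.007,0,0,10]])

```text
t: 13.65
ee_pos: [574.9, -34.6, 36.3]
orientation: [-2.116, -2.322, -0.0]
ft_force: [1.4, -0.1, -0.7]
width: 27.7
grasp_force: 30.0
```

Call:
servo_tool(rows=[[0,0,0,0.004,0,0,10],[0,0,0,0.005,0,0,10]])

```text
t: 13.9
ee_pos: [574.9, -33.9, 36.3]
orientation: [2.116, 2.322, -0.0]
ft_force: [-0.1, -2.8, -1.1]
width: 27.8
grasp_force: 30.0
```

Call:
servo_tool(rows=[[0,0,0,0.004,0,0,10],[0,0,0,0.005,0,0,10]])

```text
t: 14.15
ee_pos: [575.0, -33.8, 36.4]
orientation: [2.115, 2.321, -0.001]
ft_force: [-0.1, -8.8, -1.0]
width: 27.3
grasp_force: 30.0
```

Call:
servo_tool(rows=[[0,0,0,0.004,0,0,10],[0,0,0,0.005,0,0,10]])

```text
t: 14.4
ee_pos: [575.1, -33.8, 36.5]
orientation: [2.114, 2.321, -0.002]
ft_force: [1.4, -15.2, -2.0]
width: 27.4
grasp_force: 30.0
```

Call:
servo_tool(rows=[[0,0,0,0.004,0,0,10],[0,0,0,0.005,0,0,10]])

```text
t: 14.65
ee_pos: [575.3, -33.7, 36.6]
orientation: [2.113, 2.32, -0.003]
ft_force: [2.1, -19.7, -0.5]
width: 27.5
grasp_force: 30.0
```

Contact with the stop peaked near 20 N. I'll relax, release and rise.

Call:
servo_tool(rows=[[0,0,0,-0.01,0,0,10],[0,0,0,-0.014,0,0,10],[0,0,0,-0.014,0,0,10]])

```text
t: 15.02
ee_pos: [574.9, -33.9, 36.3]
orientation: [2.116, 2.322, -0.0]
ft_force: [0.3, -6.5, -1.4]
width: 27.4
grasp_force: 30.0
```

Call:
servo_tool(rows=[[0,0,0,0,0,0,60],[0,0,0,0,0,0,60],[0,0,0,0,0,0,60],[0,0,0,0,0,0,60],[0,0,0,0,0,-0.1,60],[0,0,0,-0.15,0,-0.35,60],[0,0,0,-0.3,0,-0.65,60],[0,0,0,-0.4,0,-0.9,60],[0,0,0,-0.4,0,-0.9,60],[0,0,0,-0.4,0,-0.9,60]])

```text
t: 16.27
ee_pos: [581.7, -113.0, 216.7]
orientation: [2.117, 2.321, 0.0]
ft_force: [-0.3, -0.1, -1.6]
width: 59.9
grasp_force: 0.0
```

```bash
python3 - <<'E'
from h import *
plan([564.3,75,250],5.3); print(ctrl.get_obs()["qpos"].round(3))
ci,I,D=snap("wrist","w5"); us,vs,P=cloud(ci,D)
f=np.array([-.0924,.9957]);n=np.array([.9957,.0924])
s=np.c_[(P[:,:2]-[564.3,75])@n,(P[:,:2]-[564.3,75])@f,P[:,2]]
q=s[(s[:,2]>60)&(s[:,2]<80)&(abs(s[:,0])<16)&(s[:,1]>-170)&(s[:,1]<-16)]; print("shaft top",np.percentile(q[:,2],[50,95]),(q[:,0].min()+q[:,0].max())/2)
b=s[(s[:,2]>158)&(s[:,2]<185)&(abs(s[:,0])<60)&(abs(s[:,1])<40)]; print("bar",cv2.minAreaRect(b[:,:2].astype(np.float32)),np.percentile(b[:,2],[5,50,95]))
for k in range(-45,50,10):
    r=b[abs(b[:,0]-k)<3]
    if len(r): print(k,((r[:,1].min()+r[:,1].max())/2).round(1),(r[:,1].max()-r[:,1].min()).round(1),r[:,2].max().round(1))
E
```

```text
turn [ 0.0002 -0.     -0.0003] shift [ 9.438e-01 -1.000e-04 -1.663e-01] yaw 5.28 ee [ 581.7 -113.   216.7] F [-0.3 -0.1 -1.6] M [-0.041  0.119 -0.067] w 59.9 t 16.275
[-0.212  0.383  1.709  0.     1.05  -0.304]
shaft top [67.35273519 69.56777376] 0.0021375934581628897Traceback (most recent call last):
  File "<stdin>", line 7, in <module>
    return _quantile_unchecked(
        a, q, axis, out, overwrite_input, method, keepdims, weights)
    return _ureduce(a,
                    func=_quantile_ureduce_func,
    ...<5 lines>...
                    overwrite_input=overwrite_input,
                    method=method)
    r = func(a, **kwargs)
    result = _quantile(arr,
                       quantiles=q,
    ...<2 lines>...
                       out=out,
                       weights=wgt)
    slices_having_nans = np.isnan(arr[-1, ...])
                                  ~~~^^^^^^^^^
IndexError: index -1 is out of bounds for axis 0 with size 0
```

View pics/w5.png

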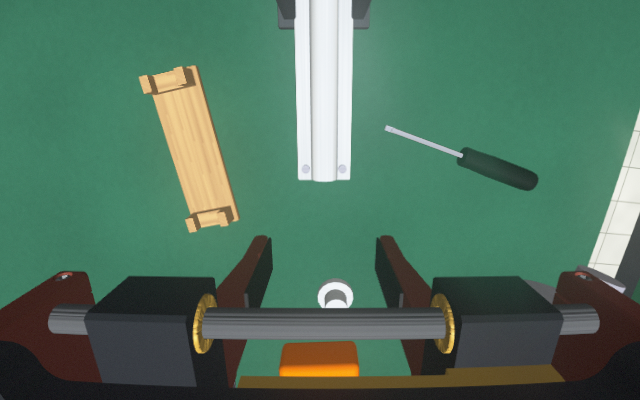

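The shaft is seated in the rail, its rear end at about row 180, and the bystanders have not moved. I'll go over the handle with a quarter turn.

Call:
servo_tool(rows=[[0,0,-0.12,0.12,0,-0.1,60],[0,0,-0.24,0.24,0,-0.2,60],[0,0,-0.36,0.36,0,-0.2,60],[0,0,-0.48,0.48,0,-0.2,60],[0,0,-0.6,0.6,0,-0.2,60],[0,0,-0.72,0.72,0,-0.2,60],[0,0,-0.84,0.85,0,-0.2,60],[0,0,-0.93,0.944,0,-0.2,60],[0,0,-0.93,0.944,0,-0.2,60],[0,0,-0.93,0.944,0,-0.2,60]])

```text
t: 17.58
ee_pos: [564.2, 74.7, 255.3]
orientation: [-0.134, -3.137, 0.001]
ft_force: [-0.6, 0.5, -0.1]
width: 59.9
grasp_force: 0.0
```

```bash
python3 - <<'E'
from h import *
plan([564.3,75,150],85); print(ctrl.get_obs()["qpos"].round(3))
ci,I,D=snap("wrist","w6"); us,vs,P=cloud(ci,D)
f=np.array([-.0924,.9957]);n=np.array([.9957,.0924])
s=np.c_[(P[:,:2]-[564.3,75])@n,(P[:,:2]-[564.3,75])@f,P[:,2]]
b=s[(s[:,2]>158)&(s[:,2]<185)&(abs(s[:,0])<70)&(abs(s[:,1])<40)]; print(len(b),"bar",cv2.minAreaRect(b[:,:2].astype(np.float32)) if len(b) else '')
for k in range(-45,50,10):
    r=b[abs(b[:,0]-k)<3]
    if len(r): print(k,((r[:,1].min()+r[:,1].max())/2).round(1),(r[:,1].max()-r[:,1].min()).round(1),r[:,2].max().round(1))
E
```

```text
turn [-0.0004 -0.0012  0.0013] shift [-0.0013  0.0018  0.5264] yaw 85.11 ee [564.2  74.7 255.3] F [-0.6  0.5 -0.1] M [0.056 0.001 0.004] w 59.9 t 17.575
[ 0.111  0.306  1.725 -0.     1.113 -1.375]
1706 bar ((-0.8914413452148438, 1.1589889526367188), (18.388629913330078, 95.19428253173828), 79.93025970458984)
-45 8.9 14.9 176.2
-35 8.4 14.1 176.0
-25 5.7 12.5 174.8
-15 3.5 11.9 175.8
-5 1.3 18.4 175.2
5 0.9 17.8 175.7
15 -1.8 12.4 175.0
25 -3.5 12.3 175.2
35 -6.3 14.4 176.1
45 -6.7 13.6 175.8
```

View pics/w6.png

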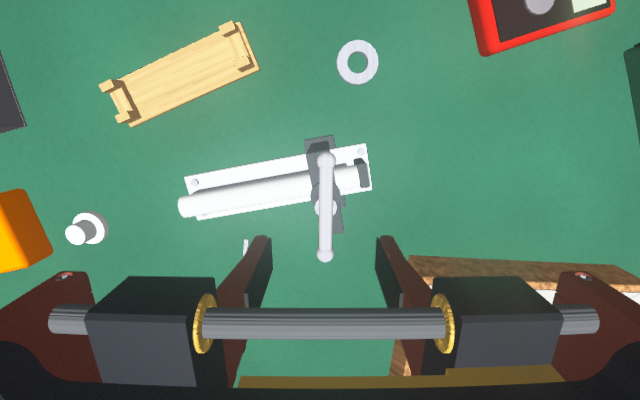

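```bash
python3 - <<'E'
from h import *
ci,I,D=load("w6"); us,vs,P=cloud(ci,D)
c,s_=np.cos(np.radians(-4.9)),np.sin(np.radians(-4.9))
s=np.c_[(P[:,:2]-[563.3,76.1])@[c,s_],(P[:,:2]-[563.3,76.1])@[-s_,c],P[:,2]]
b=s[(abs(s[:,0])<20)&(abs(s[:,1])<20)&(s[:,2]>122)]
for x in range(-18,19,3):
    r=b[abs(b[:,0]-x)<1.5]; print(x,[ (int(y),int(np.median(r[abs(r[:,1]-y)<1.5][:,2])) if (abs(r[:,1]-y)<1.5).any() else None) for y in range(-18,19,3)])
cv2.imwrite("pics/w6c.png",cv2.resize(I[130:280,240:440,::-1],(800,600),interpolation=cv2.INTER_CUBIC))
E
```

```text
-18 [(-18, 363), (-15, 363), (-12, 363), (-9, 363), (-6, 363), (-3, 362), (0, 362), (3, 362), (6, 363), (9, 363), (12, 363), (15, 363), (18, 363)]
-15 [(-18, 361), (-15, None), (-12, 360), (-9, 360), (-6, 170), (-3, 173), (0, 173), (3, 172), (6, 171), (9, 359), (12, None), (15, None), (18, None)]
-12 [(-18, None), (-15, None), (-12, None), (-9, 125), (-6, 170), (-3, 173), (0, 173), (3, 172), (6, 170), (9, 124), (12, None), (15, None), (18, None)]
-9 [(-18, None), (-15, None), (-12, 125), (-9, 126), (-6, 170), (-3, 172), (0, 173), (3, 172), (6, 148), (9, 125), (12, 125), (15, None), (18, None)]
-6 [(-18, None), (-15, 127), (-12, 125), (-9, 146), (-6, 163), (-3, 172), (0, 173), (3, 172), (6, 162), (9, 126), (12, 125), (15, None), (18, None)]
-3 [(-18, None), (-15, 126), (-12, 125), (-9, 144), (-6, 164), (-3, 172), (0, 173), (3, 172), (6, 164), (9, 127), (12, 125), (15, 125), (18, None)]
0 [(-18, None), (-15, 126), (-12, 125), (-9, 148), (-6, 164), (-3, 173), (0, 173), (3, 172), (6, 167), (9, 163), (12, 126), (15, 125), (18, None)]
3 [(-18, None), (-15, 125), (-12, 126), (-9, 163), (-6,
[... 151 characters left out ...]
), (-3, 172), (0, 173), (3, 172), (6, 169), (9, 163), (12, 125), (15, 125), (18, None)]
9 [(-18, None), (-15, None), (-12, 125), (-9, None), (-6, 171), (-3, 172), (0, 173), (3, 172), (6, 171), (9, None), (12, 125), (15, None), (18, None)]
12 [(-18, None), (-15, None), (-12, None), (-9, None), (-6, 171), (-3, 173), (0, 173), (3, 173), (6, 170), (9, None), (12, None), (15, None), (18, None)]
15 [(-18, None), (-15, None), (-12, None), (-9, None), (-6, 171), (-3, 172), (0, 173), (3, 173), (6, 169), (9, None), (12, None), (15, None), (18, None)]
18 [(-18, None), (-15, None), (-12, None), (-9, None), (-6, 171), (-3, 173), (0, 174), (3, 172), (6, 170), (9, None), (12, None), (15, None), (18, None)]
```

View pics/w6c.png

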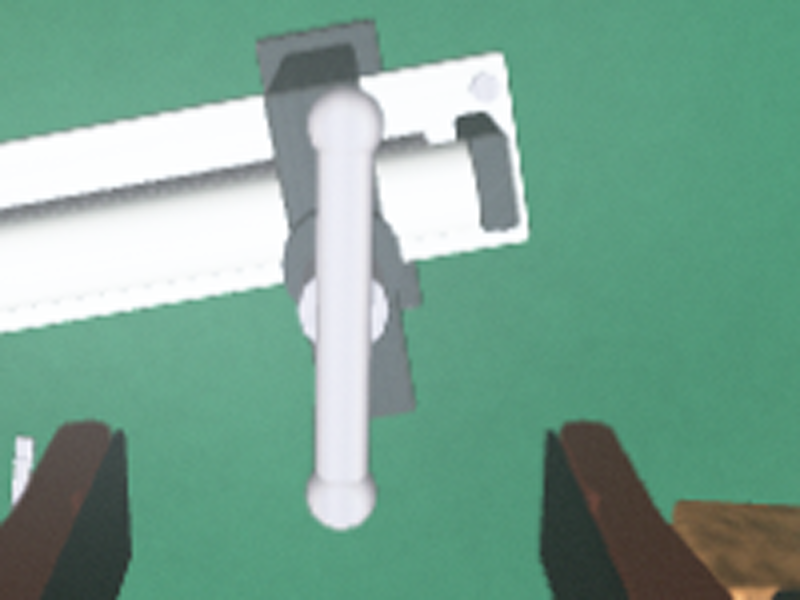

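The crop shows the shaft end touching the stop plate (485,170). The 20 mm hub at (343,310) sits directly below the bar, so the fingers will close on the hub with the bar between them. I'll lower and grip.

Call:
servo_tool(rows=[[0,0,0,0.004,0.006,0.1,60],[0,0,0,0.004,0.006,0.25,60],[0,0,0,0.004,0.006,0.4,60],[0,0,0,0.004,0.006,0.5,60],[0,0,0,0.004,0.006,0.54,60],[0,0,0,0.004,0.006,0.54,60],[0,0,0,0.004,0.006,0.54,60]])

```text
t: 18.5
ee_pos: [564.7, 76.0, 149.1]
orientation: [0.132, 3.137, 0.0]
ft_force: [0.4, -0.4, 0.0]
width: 59.8
grasp_force: 0.0
```

Call:
servo_tool(rows=[[0,0,0,0,0,0,5],[0,0,0,0,0,0,5],[0,0,0,0,0,0,5],[0,0,0,0,0,0,5],[0,0,0,0,0,0,5],[0,0,0,0,0,0,5],[0,0,0,0,0,0,5]])

```text
t: 19.38
ee_pos: [564.1, 76.4, 148.3]
orientation: [0.131, 3.139, 0.0]
ft_force: [-1.3, 1.4, 1.0]
width: 19.1
grasp_force: 30.0
```

```bash
cat > lg.py <<'E'
from h import *
o,M,y=pose(); F=o["ft_force"]; m=o["moment"]
L=f'{o["t"]:.2f} yaw {y:.2f} clk {np.radians(85.1-y)%(2*np.pi):.3f} Mz {m[2]:.3f} tau6 {o["joint_torque"][5]:.3f} F {F.round(1)} Mxy {m[:2].round(2)} w {o["width"]:.1f} z {o["ee_pos"].round(1)}'
print(L); open("log.txt","a").write(L+"\n")
E
python3 lg.py
```

```text
19.38 yaw 85.23 clk 6.281 Mz -0.046 tau6 -0.009 F [-1.3  1.4  1. ] Mxy [0.37 0.04] w 19.1 z [564.1  76.4 148.3]
```

The fingers hold the hub at 19.1 mm, with 30 N. I'll start turning.

Call:
servo_tool(rows=[[0,0,0.033,0,0,0.0007,5],[0,0,0.067,0,0,0.0015,5]])

```text
t: 19.62
ee_pos: [564.1, 76.3, 148.1]
orientation: [0.29, 3.128, 0.0]
ft_force: [0.3, 2.4, 0.9]
width: 19.3
grasp_force: 30.0
```

```bash
python3 lg.py
```

```text
19.62 yaw 79.40 clk 0.099 Mz 0.259 tau6 -0.339 F [0.3 2.4 0.9] Mxy [0.44 0.05] w 19.3 z [564.1  76.3 148.1]
```

Call:
servo_tool(rows=[[0,0,0.033,0,0,0.0007,5],[0,0,0.067,0,0,0.0015,5]])

```text
t: 19.88
ee_pos: [564.1, 76.4, 147.7]
orientation: [0.447, 3.11, 0.0]
ft_force: [-0.6, 3.0, 1.3]
width: 19.4
grasp_force: 30.0
```

```bash
python3 lg.py
```

```text
19.88 yaw 73.64 clk 0.200 Mz 0.245 tau6 -0.333 F [-0.6  3.   1.3] Mxy [0.41 0.04] w 19.4 z [564.1  76.4 147.7]
```

Call:
servo_tool(rows=[[0,0,0.033,0,0,0.0007,5],[0,0,0.067,0,0,0.0015,5]])

```text
t: 20.12
ee_pos: [564.2, 76.4, 147.5]
orientation: [0.602, 3.083, 0.0]
ft_force: [0.2, 2.9, 1.4]
width: 19.3
grasp_force: 30.0
```

```bash
python3 lg.py
```

```text
20.12 yaw 67.89 clk 0.300 Mz 0.216 tau6 -0.333 F [0.2 2.9 1.4] Mxy [0.39 0.04] w 19.3 z [564.2  76.4 147.5]
```

Call:
servo_tool(rows=[[0,0,0.033,0,0,0.0007,5],[0,0,0.067,0,0,0.0015,5]])

```text
t: 20.38
ee_pos: [564.2, 76.4, 147.2]
orientation: [0.757, 3.049, 0.0]
ft_force: [-0.4, 3.0, 0.3]
width: 19.0
grasp_force: 30.0
```

```bash
python3 lg.py
```

```text
20.38 yaw 62.13 clk 0.401 Mz 0.250 tau6 -0.333 F [-0.4  3.   0.3] Mxy [0.47 0.06] w 19.0 z [564.2  76.4 147.2]
```

tau6 is a clean signal, steady at −0.333 when turning free. I'll continue.

Call:
servo_tool(rows=[[0,0,0.033,0,0,0.0007,5],[0,0,0.067,0,0,0.0015,5]])

```text
t: 20.62
ee_pos: [564.2, 76.5, 146.9]
orientation: [0.909, 3.007, 0.001]
ft_force: [0.0, 4.3, 1.1]
width: 19.7
grasp_force: 30.0
```

```bash
python3 lg.py
```

```text
20.62 yaw 56.37 clk 0.501 Mz 0.247 tau6 -0.333 F [0.  4.3 1.1] Mxy [0.46 0.01] w 19.7 z [564.2  76.5 146.9]
```

Call:
servo_tool(rows=[[0,0,0.033,0,0,0.0007,5],[0,0,0.067,0,0,0.0015,5]])

```text
t: 20.88
ee_pos: [564.2, 76.5, 146.5]
orientation: [1.059, 2.958, 0.001]
ft_force: [-0.3, 2.2, 1.2]
width: 19.2
grasp_force: 30.0
```

```bash
python3 lg.py
```

```text
20.88 yaw 50.61 clk 0.602 Mz 0.181 tau6 -0.333 F [-0.3  2.2  1.2] Mxy [0.49 0.  ] w 19.2 z [564.2  76.5 146.5]
```

Call:
servo_tool(rows=[[0,0,0.033,0,0,0.0007,5],[0,0,0.067,0,0,0.0015,5]])

```text
t: 21.12
ee_pos: [564.2, 76.5, 146.3]
orientation: [1.206, 2.901, 0.001]
ft_force: [-0.9, 2.8, 0.9]
width: 19.2
grasp_force: 30.0
```

```bash
python3 lg.py; python3 - <<'E'
from h import *
o,M,y=pose(); ci,I,D=snap("wrist","w7"); us,vs,P=cloud(ci,D)
b=P[(P[:,2]>160)&(P[:,2]<178)&(np.hypot(P[:,0]-564,P[:,1]-76)<56)][:,:2]
v=np.linalg.svd(b-b.mean(0))[2][0]; print("bar dir",np.degrees(np.arctan2(v[1],v[0]))%180,"expected",(y-90)%180, len(b))
E
```

```text
21.12 yaw 44.85 clk 0.702 Mz 0.186 tau6 -0.332 F [-0.9  2.8  0.9] Mxy [0.46 0.09] w 19.2 z [564.2  76.5 146.3]
bar dir 135.27259136929902 expected 134.85418465096672 4424
```

The bar follows exactly. I'll continue at the same pace.

Call:
servo_tool(rows=[[0,0,0.033,0,0,0.0007,5],[0,0,0.067,0,0,0.0015,5]])

```text
t: 21.42
ee_pos: [564.3, 76.5, 146.0]
orientation: [1.349, 2.837, 0.001]
ft_force: [1.0, 4.3, 0.7]
width: 19.3
grasp_force: 30.0
```

```bash
python3 lg.py
```

```text
21.43 yaw 39.14 clk 0.802 Mz 0.207 tau6 -0.336 F [1.  4.3 0.7] Mxy [ 0.52 -0.  ] w 19.3 z [564.3  76.5 146. ]
```

Call:
servo_tool(rows=[[0,0,0.033,0,0,0.0007,5],[0,0,0.067,0,0,0.0015,5]])

```text
t: 21.68
ee_pos: [564.2, 76.5, 145.7]
orientation: [1.49, 2.766, 0.001]
ft_force: [0.7, 3.3, 0.5]
width: 19.0
grasp_force: 30.0
```

```bash
python3 lg.py
```

```text
21.68 yaw 33.38 clk 0.903 Mz 0.215 tau6 -0.332 F [0.7 3.3 0.5] Mxy [0.6  0.03] w 19.0 z [564.2  76.5 145.7]
```

Call:
servo_tool(rows=[[0,0,0.033,0,0,0.0007,5],[0,0,0.067,0,0,0.0015,5]])

```text
t: 21.92
ee_pos: [564.3, 76.5, 145.3]
orientation: [1.627, 2.687, 0.001]
ft_force: [0.4, 3.3, 1.0]
width: 19.3
grasp_force: 30.0
```

```bash
python3 lg.py
```

```text
21.93 yaw 27.62 clk 1.003 Mz 0.243 tau6 -0.332 F [0.4 3.3 1. ] Mxy [ 0.54 -0.  ] w 19.3 z [564.3  76.5 145.3]
```

Call:
servo_tool(rows=[[0,0,0.033,0,0,0.0007,5],[0,0,0.067,0,0,0.0015,5]])

```text
t: 22.18
ee_pos: [564.3, 76.5, 145.1]
orientation: [1.76, 2.602, 0.001]
ft_force: [-0.0, 3.1, 0.8]
width: 19.2
grasp_force: 30.0
```

```bash
python3 lg.py
```

```text
22.18 yaw 21.86 clk 1.104 Mz 0.243 tau6 -0.332 F [-0.   3.1  0.8] Mxy [ 0.57 -0.05] w 19.2 z [564.3  76.5 145.1]
```

Call:
servo_tool(rows=[[0,0,0.033,0,0,0.0007,5],[0,0,0.067,0,0,0.0015,5]])

```text
t: 22.42
ee_pos: [564.3, 76.5, 144.8]
orientation: [1.888, 2.51, 0.001]
ft_force: [1.5, 4.3, 0.3]
width: 19.1
grasp_force: 30.0
```

```bash
python3 lg.py
```

```text
22.43 yaw 16.10 clk 1.204 Mz 0.191 tau6 -0.331 F [1.5 4.3 0.3] Mxy [ 0.54 -0.02] w 19.1 z [564.3  76.5 144.8]
```

Call:
servo_tool(rows=[[0,0,0.033,0,0,0.0007,5],[0,0,0.067,0,0,0.0015,5]])

```text
t: 22.68
ee_pos: [564.4, 76.5, 144.5]
orientation: [2.012, 2.413, 0.001]
ft_force: [-0.6, 3.9, -0.2]
width: 19.5
grasp_force: 30.0
```

```bash
python3 lg.py
```

```text
22.68 yaw 10.35 clk 1.305 Mz 0.232 tau6 -0.325 F [-0.6  3.9 -0.2] Mxy [ 0.51 -0.09] w 19.5 z [564.4  76.5 144.5]
```

Call:
servo_tool(rows=[[0,0,0.033,0,0,0.0007,5],[0,0,0.067,0,0,0.0015,5]])

```text
t: 22.92
ee_pos: [564.4, 76.5, 144.2]
orientation: [2.131, 2.308, 0.001]
ft_force: [0.9, 3.5, 1.0]
width: 18.9
grasp_force: 30.0
```

```bash
python3 lg.py
```

```text
22.93 yaw 4.59 clk 1.405 Mz 0.222 tau6 -0.308 F [0.9 3.5 1. ] Mxy [ 0.56 -0.08] w 18.9 z [564.4  76.5 144.2]
```

Call:
servo_tool(rows=[[0,0,0.033,0,0,0.0007,5],[0,0,0.067,0,0,0.0015,5]])

```text
t: 23.18
ee_pos: [564.4, 76.5, 143.9]
orientation: [2.244, 2.199, 0.001]
ft_force: [0.3, 2.9, 1.0]
width: 19.6
grasp_force: 30.0
```

```bash
python3 lg.py
```

```text
23.18 yaw -1.17 clk 1.506 Mz 0.237 tau6 -0.291 F [0.3 2.9 1. ] Mxy [0.61 0.01] w 19.6 z [564.4  76.5 143.9]
```

Call:
servo_tool(rows=[[0,0,0.033,0,0,0.0007,5],[0,0,0.067,0,0,0.0015,5]])

```text
t: 23.42
ee_pos: [564.5, 76.5, 143.7]
orientation: [2.351, 2.083, 0.002]
ft_force: [-0.0, 2.6, 1.6]
width: 18.9
grasp_force: 30.0
```

```bash
python3 lg.py
```

```text
23.43 yaw -6.92 clk 1.606 Mz 0.309 tau6 -0.274 F [-0.   2.6  1.6] Mxy [0.53 0.  ] w 18.9 z [564.5  76.5 143.7]
```

Call:
servo_tool(rows=[[0,0,0.033,0,0,0.0008,5]])

```text
t: 23.55
ee_pos: [564.5, 76.5, 143.5]
orientation: [2.402, 2.024, 0.002]
ft_force: [-0.3, 3.6, 1.6]
width: 19.2
grasp_force: 30.0
```

```bash
python3 lg.py
```

```text
23.55 yaw -9.75 clk 1.656 Mz 0.212 tau6 -0.237 F [-0.3  3.6  1.6] Mxy [0.6  0.05] w 19.2 z [564.5  76.5 143.5]
```

Call:
servo_tool(rows=[[0,0,0.033,0,0,0.0008,5]])

```text
t: 23.68
ee_pos: [564.5, 76.5, 143.4]
orientation: [2.451, 1.964, 0.002]
ft_force: [0.3, 3.9, 0.7]
width: 19.1
grasp_force: 30.0
```

```bash
python3 lg.py
```

```text
23.68 yaw -12.59 clk 1.705 Mz 0.277 tau6 -0.234 F [0.3 3.9 0.7] Mxy [0.55 0.05] w 19.1 z [564.5  76.5 143.4]
```

Call:
servo_tool(rows=[[0,0,0.033,0,0,0.0008,5]])

```text
t: 23.8
ee_pos: [564.5, 76.5, 143.3]
orientation: [2.499, 1.903, 0.002]
ft_force: [0.1, 3.6, 2.5]
width: 19.3
grasp_force: 30.0
```

```bash
python3 lg.py
```

```text
23.80 yaw -15.42 clk 1.754 Mz 0.300 tau6 -0.225 F [0.1 3.6 2.5] Mxy [ 0.6  -0.01] w 19.3 z [564.5  76.5 143.3]
```

Call:
servo_tool(rows=[[0,0,0.033,0,0,0.0008,5]])

```text
t: 23.92
ee_pos: [564.5, 76.5, 143.2]
orientation: [2.546, 1.841, 0.002]
ft_force: [0.1, 3.8, 2.6]
width: 19.4
grasp_force: 30.0
```

```bash
python3 lg.py
```

```text
23.93 yaw -18.26 clk 1.804 Mz 0.313 tau6 -0.217 F [0.1 3.8 2.6] Mxy [0.52 0.09] w 19.4 z [564.5  76.5 143.2]
```

Call:
servo_tool(rows=[[0,0,0,0,0,0,5],[0,0,0,0,0,0,5],[0,0,0,0,0,0,5],[0,0,0,0,0,0,5]])

```text
t: 24.42
ee_pos: [564.5, 76.4, 143.1]
orientation: [2.545, 1.842, 0.002]
ft_force: [0.8, 4.6, 1.7]
width: 19.1
grasp_force: 30.0
```

```bash
python3 - <<'E'
from h import *
a=[]
for i in range(16):
    o=ctrl.get_obs(); a.append([o["moment"][2],o["joint_torque"][5],o["qpos"][5]]); ctrl.get_image("wrist")
a=np.array(a); print(a.round(3)[::3],a.mean(0),a.std(0))
print(ctrl.get_obs()["qpos"].round(3),ctrl.get_obs()["joint_torque"].round(3),pose()[2])
E
python3 lg.py
```

```text
[[0.251 0.259 0.431]
 [0.252 0.26  0.431]
 [0.302 0.26  0.431]
 [0.214 0.26  0.431]
 [0.271 0.26  0.431]
 [0.269 0.26  0.431]] [0.26553433 0.26017991 0.43110913] [2.37911146e-02 2.61913798e-04 1.91446719e-05]
[0.113 0.447 1.811 0.    0.883 0.431] [ -3.091 -49.282 -20.64   -0.952   0.477   0.26 ] -18.21550845630826
25.23 yaw -18.22 clk 1.803 Mz 0.251 tau6 0.260 F [0.3 5.  3.2] Mxy [ 0.86 -0.06] w 19.0 z [564.5  76.4 143.1]
```

```bash
python3 - <<'E'
from h import *
for k in range(2):
    o,M,y=pose(); ci,I,D=snap("wrist","w8"); us,vs,P=cloud(ci,D)
    b=P[(P[:,2]>158)&(P[:,2]<176)&(np.hypot(P[:,0]-564,P[:,1]-76)<56)]
    b=b[np.hypot(b[:,0]-564,b[:,1]-76)>11][:,:2]; g=(b-b.mean(0))
    v=np.linalg.svd(g)[2][0]; print("bar dir",np.degrees(np.arctan2(v[1],v[0]))%180,"expected",(y-90)%180, len(b))
E
```

```text
bar dir 72.57971124712178 expected 71.78449154369174 3258
bar dir 72.62974853397787 expected 71.78738879768756 3272
```

The torque excess is about 0.08–0.09 N m, and every reading of the data puts it inside the 0.06–0.15 window. The bar has followed without slipping. I'll release and rise.

Call:
servo_tool(rows=[[0,0,0,0,0,0,30],[0,0,0,0,0,0,60],[0,0,0,0,0,0,60],[0,0,0,0,0,0,60],[0,0,0,0,0,0,60],[0,0,0,0,0,-0.1,60],[0,0,0,0,0,-0.3,60],[0,0,0,0,0,-0.5,60],[0,0,0,0,0,-0.5,60],[0,0,0,0,0,-0.5,60]])

```text
t: 26.58
ee_pos: [563.6, 76.1, 242.3]
orientation: [-2.545, -1.841, 0.001]
ft_force: [-1.2, -0.6, -0.3]
width: 60.3
grasp_force: 0.0
```

```bash
python3 - <<'E'
from h import *
plan([564,76,240],0)
ci,I,D=snap("wrist","w9"); us,vs,P=cloud(ci,D)
b=P[(P[:,2]>158)&(P[:,2]<176)&(np.hypot(P[:,0]-564,P[:,1]-76)<56)]
b=b[np.hypot(b[:,0]-564,b[:,1]-76)>11][:,:2]; v=np.linalg.svd(b-b.mean(0))[2][0]; print("bar dir",np.degrees(np.arctan2(v[1],v[0]))%180)
f=np.array([-.0924,.9957]);n=np.array([.9957,.0924])
s=np.c_[(P[:,:2]-[564.3,75])@n,(P[:,:2]-[564.3,75])@f,P[:,2]]
q=s[(s[:,2]>60)&(s[:,2]<75)&(abs(s[:,0])<16)&(s[:,1]<-20)]; print("shaft top",np.percentile(q[:,2],[50,95]) if len(q) else '',q[:,1].min() if len(q) else '')
E
```

```text
turn [-4.000e-04  2.000e-04 -2.123e-01] shift [0.0004 0.0022 0.0115] yaw -18.25 ee [563.6  76.1 242.3] F [-1.2 -0.6 -0.3] M [-0.028  0.088  0.001] w 60.3 t 26.575
bar dir 72.37537771753405
shaft top [67.13340183 69.28850572] -177.79472529405282
```

View pics/w9.png

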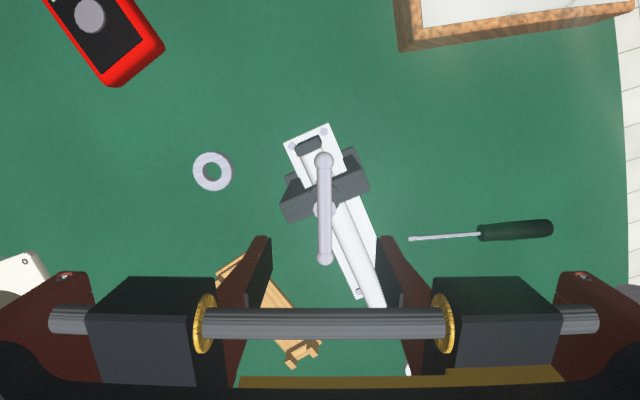

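The wrist view shows the handle free at (324,160)–(324,257), the shaft against the stop near (308,147) and the bystanders unmoved. Nothing touches the gripper, so I'll hand in.

```bash
python3 -c "
from workcell import ctrl
print(ctrl.close_job())"
```

```text
the job is handed in; nothing more can be done
None
```

The shaft is in the V-rail against the end stop (contact peaked near 20 N) and clamped at an estimated 0.07–0.10 N m above free turning; the T-handle is released and the job was handed in at about 27 s, with no verdict returned.

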